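# Put the label printer's battery on charge

### The job

Put the label printer's battery on charge: hold the pack's release button fully in while you pull it up out of the printer, so that nothing is wrenched, and push it gently into the empty cup of the desk charger, button to the front like the pack beside it, until it is fully home and its catch has sprung out. The cup is loose and may stand a little to either side, so feel for it and do not force the pack in; leave the other things on the counter where they are.

Things in the scene. Friction and masses are not known exactly. Their poses are not given: they have to be found in the camera images.
- pack: the black battery pack to move, at first clipped upright in the printer: 34 (x) x 56 (y) x 92 mm tall, 0.1 to 0.2 kg. Origin: centre of its underside; z up, -x the side with the release button (the printer's front, roughly toward the robot), +x face flat and ribbed. The upper 57 mm stand free to be squeezed front to back: one finger on the button, the other on the back.
- release (a joint): the pack's release button: 0 = sprung out, 0.0045 (m) = fully in. It slides straight in, along the pack's +x, together with the catch. Its spring takes 4 N to start and 12 N to be fully in, so squeeze with some 18 to 25 N; the catch is surely clear of the lip only from 0.004 on.
- release_button (a point): middle of the button's outer face, 66 mm above the pack's underside, moving with it; axes as the pack's. The button is 26 wide (y) x 22 mm high and stands 5.5 mm proud of the pack's front face, or 1 mm when fully in: the pack then measures 35 mm over it.
- release_catch (a point): tip of the catch, one piece with the button, 29.5 mm above the pack's underside: sticks out 4 mm from the pack's front face, flat on top, ramped below, 18 mm wide. It hooks under the lip (5 mm high, along the front of the mouth) of the printer's well or of a charger cup.
- printer_well (a point): centre of the stop (floor) of the printer's battery well; z up, -x to the printer's front. The well is 36 (x) x 58 (y) mm inside; its mouth is 36 mm above this point. Spring contacts in the floor push the pack up with 2 to 5 N in the last 5 mm; clipped in, its underside is 1.5 mm above this point.
- charger_bay (a point): middle of the housing of the charger's empty bay at the height of the stop in its cup, 14 mm above the counter; z up, -x to the charger's front, y along the row of bays. The cup (see bay_free) is up to 6 mm off this point along +y or -y and is not measured. The cup's mouth is 36 mm above this point.
- bay_free: the empty bay, 66 x 88 mm, fixed, with a loose grey adapter cup: inside 36 (x) x 58 (y) x 36 mm deep, mouth bevelled 1.2 mm wide, 2.4 deep, lip on the front (-x), walls 4 mm; slides along y if pushed by over 7 N. Spring contacts (2 to 5 N) in the last 5 mm. At the stop the catch is 1.5 mm below the lip: let go, the pack rises by that and is held. Origin 10 mm above the counter.
- bay_used: the charger's other bay, 89 mm beside the empty one on either its left or its right, fixed, with a pack like this one that stays in it (its top 108 mm above the counter); 66 x 88 mm, origin under its middle, 10 mm above the counter. The charger is dark, 190 mm wide.
- printer: the label printer: light grey with a dark roll cover, 120 x 104 x 56 mm, fixed to the counter; origin under its middle, label slot toward -x. Its well lies behind the roll cover and the well's mouth is level with its top.
- label_roll: bystander: white paper roll, 66 mm wide, 58 mm tall, standing at the left of the printer; origin under its centre
- marker: bystander: marker pen, 135 mm long, lying in front of the charger; origin under its middle
Not all that is in view belongs to the job. Leave any orange or red look-alike of the pack alone.

How it is judged:
On the way, in this order (a step that is already met when the one before it is completed fails the run):
1. the release button is held fully in while the pack is still down in the printer's well (value of joint release above 0.0038 m and z of pack in the frame of printer_well below 0.008 m and horizontal distance between pack and printer_well below 0.006 m), for 0.1 s.
2. the pack is out of the printer (z of pack in the frame of printer_well above 0.045 m), for 0.1 s.
At the end, for the whole second after the job is handed in: The pack stands at rest in the empty cup of the charger, upright within 3.5 degrees, button to the front, its underside within 3 mm of the stop, and its release button has sprung out again (less than 1.5 mm in), so that the catch holds it under the lip (z of pack in the frame of charger_bay between -0.002 and 0.003 m and x of pack in the frame of charger_bay between -0.004 and 0.004 m and y of pack in the frame of charger_bay between -0.009 and 0.009 m and x of release_button in the frame of charger_bay below -0.01 m and angle between pack's own z axis and vertical below 0.06 rad and value of joint release below 0.0015 m and linear speed of pack below 0.02 m/s); the robot touches nothing.
It fails at once if the pack is wrenched: more than 30 N between it and the printer (contact force between pack and printer above 30 N).
It fails at once if the pack is forced: more than 30 N between it and the empty bay with its cup (contact force between pack and bay_free above 30 N).
It fails at once if the pack in the other bay, or its bay, is struck (more than 15 N) (contact force between bay_used and pack above 15 N or contact force between bay_used and the arm above 15 N or contact force between bay_used and the fingers above 15 N).
It fails at once if a bystander is pushed more than 30 mm from its place (distance of any of label_roll, marker from where it was at the start of the episode above 0.03 m).
It also fails if it takes over 61 s, if anything falls off the work surface, if the arm or the gripper's body presses on something with over 40 N, if the wrist force passes 120 N, or if a joint passes its speed limit or range.

### The arm

A 6-joint arm with a two-finger parallel gripper is mounted at the origin on a cart in front of the work surface, level with it; the furniture and walls round the work are solid. World frame = base frame: x ahead of the robot, y to its left, z up, the work surface at z = 0. Lengths are in m, angles in rad, forces in N, time in s.
With the tool pointing down it reaches from about 0.4 to 0.825 m from the base axis. Payload 7 kg.
Tool frame: the origin (TCP) lies on the centre line of the jaws, within the pads' length; the fingertips stand 25 mm ahead of it and the grasp point (between the pads) lies 6 mm ahead of it; z points along the fingers, y is the direction in which the jaws open and shut (so a half turn about z gives the same grasp; the last joint's range is limited). The gripper opens to 85 mm and grips with 20 to 120 N. Pads are 22 mm wide; open, the fingers measure 114 mm over their backs; the gripper's body (76 mm by 85 mm) begins 54 mm behind the grasp point. The pads swing forward as they close: fully open they stand 13 mm farther back than shut.
Start: joints at [-0.906, 0.359, 0.012, 0, -1.224, -0.288], TCP at [0.248, -0.628, 0.232] pointing down, gripper open.
Joint ranges: [-3.07, 3.07], [-1.43, 2.12], [-1.02, 1.25], [-3.03, 1.67], [-3.05, -0], [-3.03, 3.03]. Speed limits (rad/s): [2.39, 2.39, 3.01, 3.14, 3.14, 3.14].

### API

Orientations are given as a rotation vector (axis times angle).
In Python, from workcell import arm, hand, kinematics, sensors, imaging gives the robot as it stands. Calls block until the motion is done:
- arm.goto(position, orientation): joint-space move of the TCP to a pose.
- arm.servo_line(position, rotation=None, speed=0.15, f_stop=None): straight line of the TCP; rotation=None keeps the orientation; speed is the mean speed in m/s. With f_stop (N) it stops when the force on the tool has changed by that much, and returns True; else False.
- arm.movej(angles): joint-space move.
- hand.grip(opening, squeeze=None): opening from 0.0 (shut) to 1.0 (fully open); squeeze is the grip in N (None keeps the last); returns when the fingers have stopped.
- arm.sleep(seconds).
- kinematics.inverse_kinematics(position, orientation): joint angles nearest the present ones, or None.
- sensors.sense(): the state.
- imaging.get_image(name): name is "scene" or "top" or "wrist"; returns the picture (480x640x3 uint8, red, green, blue); there is no depth.
- imaging.calibration(name): a dict with "intrinsics" (3x3 intrinsics, pixels), "R" (3x3) and "t" (3): a world point X has camera coordinates R X + t. Camera axes: x right, y down, z forward; pixel columns grow to the right and rows downward; lengths in m; the calibration is good to about 2 mm. The wrist camera is an equidistant fisheye: a pixel r from the principal point sees the ray r / f radians off the axis. A picture is of the moment at which its call begins: read the wrist's pose just before it. calibration takes no time and is no camera call; for the wrist camera it gives the pose at the moment of the call.
A pose or a line that the arm cannot do raises arm.IKError and nothing moves.
- arm.finish_job(): hands the job in, once; it reports no verdict.
The state is a dict: "time_s": time; "qpos": joint angles; "joint_vel": joint speeds; "joint_efforts": joint torques, N m; "eef_pos": TCP position; "ee_rot": TCP orientation; "wrist_force": force on the tool from outside, world axes, zero at the start; "torque": the same for the moment, N m; "width": opening from 0.0 (shut) to 1.0 (fully open).
Only numpy, scipy, OpenCV 4.12 (cv2) and the standard library are available. Lean on these libraries where they do the work, as an engineer would, in place of code of your own. Each camera call takes 0.05 s, during which the arm holds its last target.

## Working session

There is one attempt and no reset: what is moved stays moved. The work goes in short steps, each a Python script; the robot and the scene stay as the last script left them, time stands still between calls to the robot, and variables do not carry over. Pictures are saved under pics/ and viewed, and the job is handed in when it is done.

```bash
ls; mkdir -p pics; python3 - <<'E'
from workcell import arm, hand, kinematics, sensors, imaging
import cv2
for n in ["scene","top","wrist"]:
    im=imaging.get_image(n); cv2.imwrite(f"pics/{n}0.png",im[:,:,::-1])
    c=imaging.calibration(n); print(n,c)
print(sensors.sense())
E
```

```text
pics
scene {'intrinsics': array([[461.35818663,   0.        , 330.13855357],
       [  0.        , 461.35818663, 231.94066572],
       [  0.        ,   0.        ,   1.        ]]), 'R': array([[-0.77326041, -0.6337832 ,  0.01967721],
       [-0.35250822,  0.40387588, -0.84416955],
       [ 0.52707332, -0.65969928, -0.53571502]]), 't': array([0.39454382, 0.2508667 , 0.75167753])}
top {'intrinsics': array([[449.61156279,   0.        , 328.87435247],
       [  0.        , 449.61156279, 244.3393269 ],
       [  0.        ,   0.        ,   1.        ]]), 'R': array([[ 0.05866364, -0.9982683 ,  0.00435704],
       [-0.97596191, -0.05826939, -0.21000721],
       [ 0.20989742,  0.00806749, -0.97769013]]), 't': array([-0.02336913,  0.51693878,  0.83896506])}
wrist {'intrinsics': array([[371.64829954,   0.        , 319.05115368],
       [  0.        , 371.64829954, 250.11143185],
       [  0.        ,   0.        ,   1.        ]]), 'R': array([[-0.36842371,  0.92965691,  0.00141565],
       [ 0.8876839 ,  0.35133656,  0.29762376],
       [ 0.27619062,  0.1109083 , -0.95468219]]), 't': array([ 0.67463436, -0.03871154,  0.37855525])}
{'time_s': 0.15, 'qpos': array([-9.05915154e-01,  3.59216577e-01,  1.12989252e-02, -2.58251980e-04,
       -1.22411413e+00, -2.88084340e-01]), 'joint_vel': array([-0.00116522, -0.00172307,  0.00217095,  0.00109396,  0.0004777 ,
        0.00065666]), 'joint_efforts': array([ 3.46823276e-05, -5.83877993e+01,  2.93650442e+01,  6.94056585e+00,
       -4.29207750e-03,  1.21363474e-06]), 'eef_pos': array([ 0.24820013, -0.62732906,  0.23099489]), 'ee_rot': array([ 5.88174549e-01, -3.08568422e+00, -1.89921940e-03]), 'wrist_force': array([-1.06111422,  0.20251735,  0.72765383]), 'torque': array([-0.03372514, -0.02447626, -0.0215136 ]), 'width': 1.0006040946078092}
```

View pics/scene0.png

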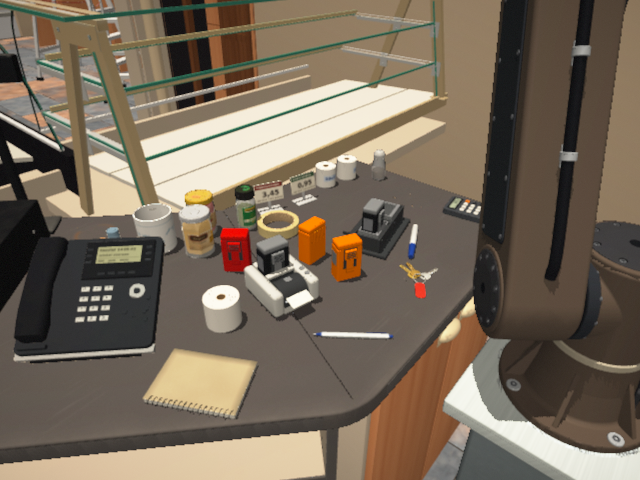

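View pics/top0.png

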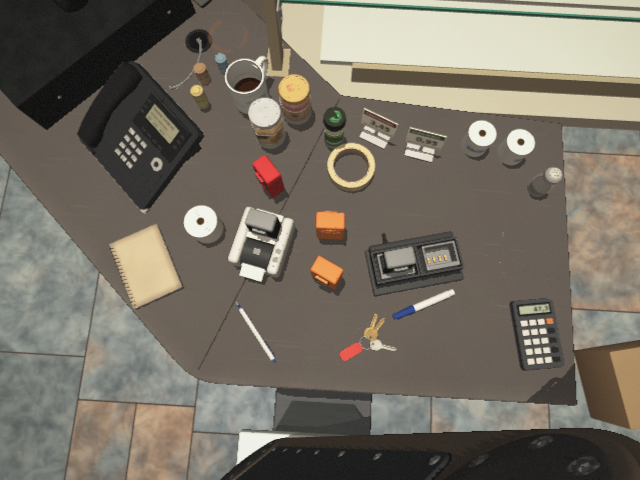

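View pics/wrist0.png

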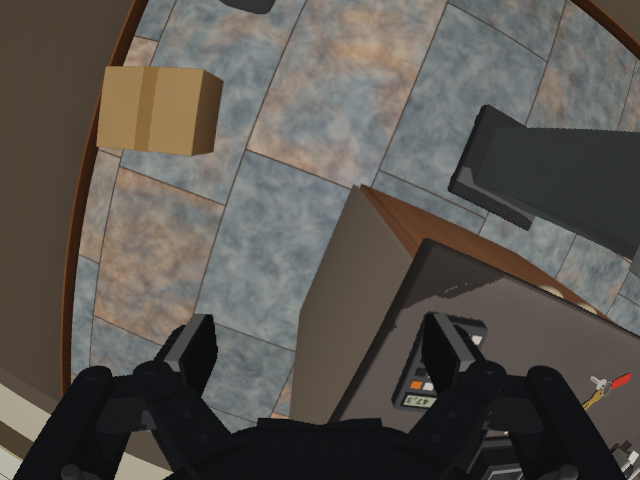

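Candidates for the pack in the top view are the black pack in the printer (262,222), the black pack in the charger (400,262), orange blocks (331,225) and (326,270), and a red block (268,176). By the description, the target is the black pack in the printer. I'll check it in a close crop.

```bash
cat > h.py <<'E'
from workcell import arm, hand, kinematics, sensors, imaging
import cv2, numpy as np
from scipy.spatial.transform import Rotation as Rn
def shot(n,f,crop=None,k=1):
    c=imaging.calibration(n); im=imaging.get_image(n)
    np.savez(f"pics/{f}.npz",im=im,**{a:np.asarray(b) for a,b in c.items()})
    save(f,crop,k); return im,c
def save(f,crop=None,k=1,out=None):
    im=np.load(f"pics/{f}.npz")["im"]
    if crop: x0,y0,x1,y1=crop; im=im[y0:y1,x0:x1]
    im=cv2.resize(im,None,fx=k,fy=k,interpolation=cv2.INTER_CUBIC)
    cv2.imwrite(f"pics/{out or f}.png",im[:,:,::-1])
def ray(n,c,uv):
    K=c["intrinsics"]; x=(uv[0]-K[0,2])/K[0,0]; y=(uv[1]-K[1,2])/K[1,1]
    if n=="wrist":
        r=np.hypot(x,y); d=np.array([x/r*np.sin(r),y/r*np.sin(r),np.cos(r)])
    else: d=np.array([x,y,1.])
    R,t=c["R"],c["t"]; return -R.T@t, R.T@d
def onz(n,c,uv,z):
    o,d=ray(n,c,uv); return o+d*(z-o[2])/d[2]
def proj(n,c,X):
    p=c["R"]@np.asarray(X)+c["t"];K=c["intrinsics"]
    if n=="wrist":
        th=np.arctan2(np.hypot(p[0],p[1]),p[2]); q=p[:2]/np.hypot(p[0],p[1])*th
    else: q=p[:2]/p[2]
    return q*K[0,0]+K[:2,2]
E
python3 - <<'E'
from h import *
shot("top","top1",(190,180,490,310),2.6)
save("top1",(215,190,310,290),6,"top1p")
shot("scene","scene1",(220,180,440,330),3.5)
c=imaging.calibration("top")
for n,uv,z in [("packtop",(262,222),.11),("usedtop",(400,258),.108),("roll",(201,221),.058),("bay",(439,258),.05),("prn",(262,244),.056)]: print(n,onz("top",c,uv,z))
print(sensors.sense()["time_s"])
E
```

```text
packtop [0.5410186  0.13492413 0.11      ]
usedtop [ 0.48799895 -0.12654726  0.108     ]
roll [0.54919516 0.26543827 0.058     ]
bay [ 0.503792 -0.212964  0.05    ]
prn [0.50996649 0.13976464 0.056     ]
0.25
```

View pics/top1.png

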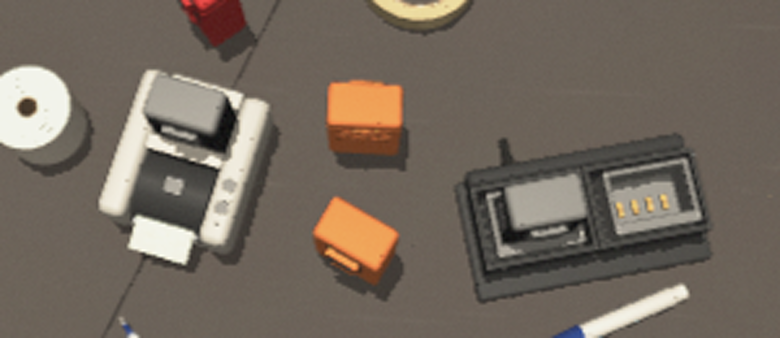

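View pics/top1p.png

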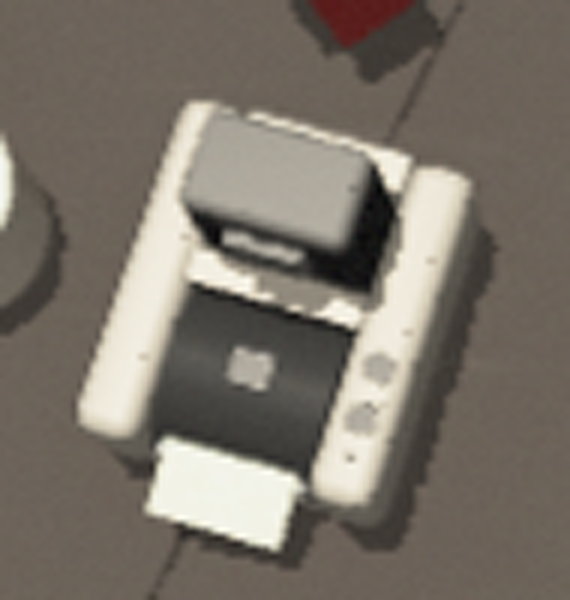

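View pics/scene1.png

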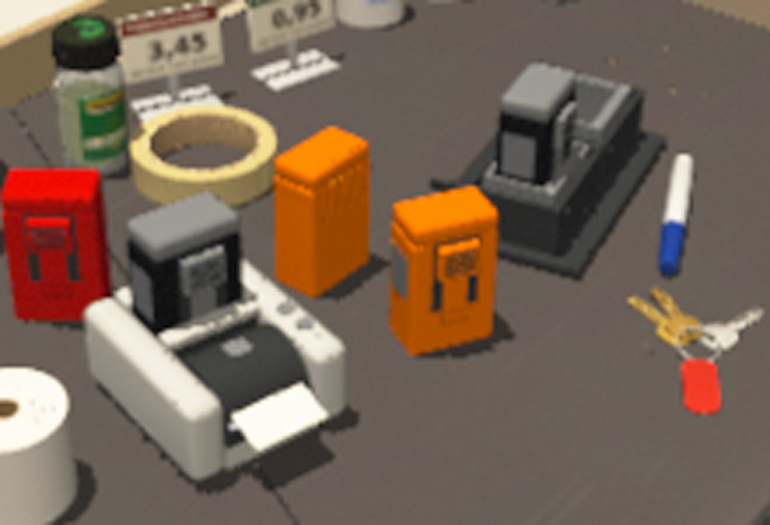

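The crops show the black pack with its button side at about (180-240, 265) in the enlarged scene crop, upright in the light grey printer, so the choice is confirmed. The charger's empty bay is on its right, at top px (439,258). Next I'll take close wrist views.

```bash
python3 - <<'E'
from h import *
c=imaging.calibration("top")
def cr(p,k,o): return (p[0]/k+o[0],p[1]/k+o[1])
def d(n,a,b): 
    v=b-a; print(n,a.round(4),b.round(4),np.degrees(np.arctan2(v[1],v[0])), np.linalg.norm(v))
o=(215,190)
P=lambda p,z:onz("top",c,cr(p,6,o),z)
d("prn left",P((100,425),.05),P((195,105),.05)); 
d("packtop",P((215,118),.1135),P((372,155),.1135)); d("packtop side",P((345,250),.1135),P((378,160),.1135))
Q=lambda p,z:onz("top",c,cr(p,2.6,(190,180)),z)
d("chg front",Q((480,298),.01),Q((708,256),.01)); d("bay back",Q((603,177),.05),Q((695,157),.05));d("bayfront",Q((612,233),.05),Q((704,213),.05))
cw=imaging.calibration("wrist"); s=sensors.sense()
o_=-cw["R"].T@cw["t"]; Rt=Rn.from_rotvec(s["ee_rot"]).as_matrix()
print("cam in tool",Rt.T@(o_-s["eef_pos"]), "fwd in tool",Rt.T@cw["R"][2], Rt)
E
```

```text
prn left [0.4736 0.1976 0.05  ] [0.5851 0.177  0.05  ] -10.503451737915348 0.11338960887782393
packtop [0.5628 0.1575 0.1135] [0.5537 0.1073 0.1135] -100.2316495757456 0.05101314505852819
packtop side [0.5227 0.1131 0.1135] [0.5522 0.1053 0.1135] -14.883696977144213 0.03054762520246657
chg front [ 0.4278 -0.0918  0.01  ] [ 0.4717 -0.2709  0.01  ] -76.23168316531086 0.18443380664732104
bay back [ 0.5219 -0.1787  0.05  ] [ 0.5419 -0.2494  0.05  ] -74.20067074090592 0.07344818526858292
bayfront [ 0.4788 -0.1862  0.05  ] [ 0.4984 -0.2562  0.05  ] -74.33783321027627 0.07268237692637233
cam in tool [ 0.07536143 -0.00038871 -0.14098983] fwd in tool [-2.97774645e-01  3.07111117e-04  9.54636143e-01] [[-9.29857155e-01 -3.67920523e-01 -3.99357190e-04]
 [-3.67920721e-01  9.29856911e-01  6.84548410e-04]
 [ 1.19485634e-04  7.83464023e-04 -9.99999686e-01]]
```

```bash
cat >> h.py <<'E'
def ori(yaw,sgn=1):
    "tool y along sgn * x-axis of a frame with this yaw, z down"
    y=sgn*np.array([np.cos(yaw),np.sin(yaw),0]); z=np.array([0,0,-1.]); x=np.cross(y,z)
    return Rn.from_matrix(np.c_[x,y,z]).as_rotvec()
E
python3 - <<'E'
from h import *
for s in (1,-1):
    for p,yw in (((.54,.135,.26),-11),((.54,.135,.1),-11),((.505,-.21,.26),15),((.505,-.21,.1),15)):
        q=kinematics.inverse_kinematics(p,ori(np.radians(yw),s)); print(s,p,None if q is None else np.round(q,2))
E
```

```text
1 (0.54, 0.135, 0.26) [ 0.6   0.15 -0.21  0.   -1.22  2.35]
1 (0.54, 0.135, 0.1) [ 0.6   0.29 -0.42  0.   -0.86  2.35]
1 (0.505, -0.21, 0.26) [-0.04  0.13 -0.23  0.   -1.21 -2.84]
1 (0.505, -0.21, 0.1) [-0.04  0.27 -0.44  0.   -0.85 -2.84]
-1 (0.54, 0.135, 0.26) [ 0.6   0.15 -0.21  0.   -1.22 -0.79]
-1 (0.54, 0.135, 0.1) [ 0.6   0.29 -0.42  0.   -0.86 -0.79]
-1 (0.505, -0.21, 0.26) [-0.04  0.13 -0.23  0.   -1.21  0.3 ]
-1 (0.505, -0.21, 0.1) [-0.04  0.27 -0.44  0.   -0.85  0.3 ]
```

```bash
python3 - <<'E'
from h import *
arm.goto((.50,-.20,.27),ori(np.radians(15),-1)); arm.sleep(.2); shot("wrist","wb1"); print(sensors.sense()["time_s"])
arm.goto((.53,.13,.27),ori(np.radians(-11),-1)); arm.sleep(.2); shot("wrist","wp1"); s=sensors.sense();print(s["time_s"],s["wrist_force"])
E
```

```text
2.3083
3.8167 [-0.1961078   0.86622958  0.21914313]
```

View pics/wb1.png

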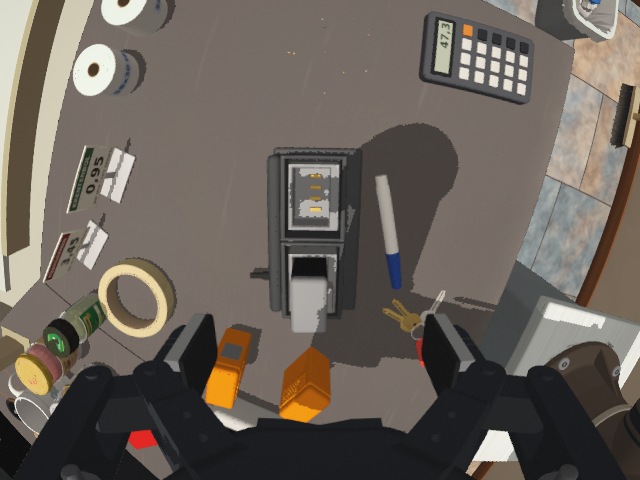

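View pics/wp1.png

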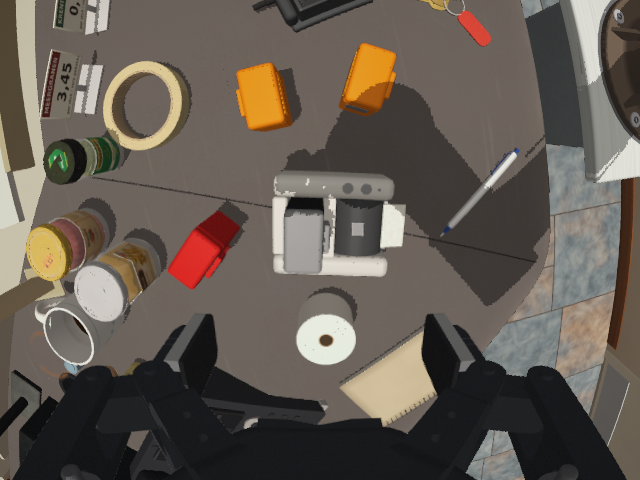

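```bash
python3 - <<'E'
from h import *
save("wb1",(255,140,375,340),4,"wb1z"); im=cv2.imread("pics/wb1z.png"); cv2.imwrite("pics/wb1z.png",im[:600])
save("wb1",(265,145,365,245),6,"wb1z")
save("wb1",(255,230,355,340),5.4,"wb1u")
save("wp1",(265,165,415,285),5,"wp1z")
E
```

```text
(no output)
```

View pics/wb1z.png

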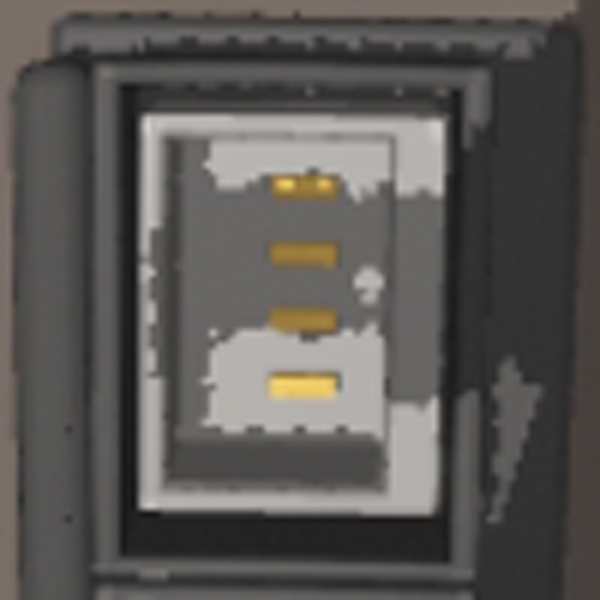

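View pics/wb1u.png

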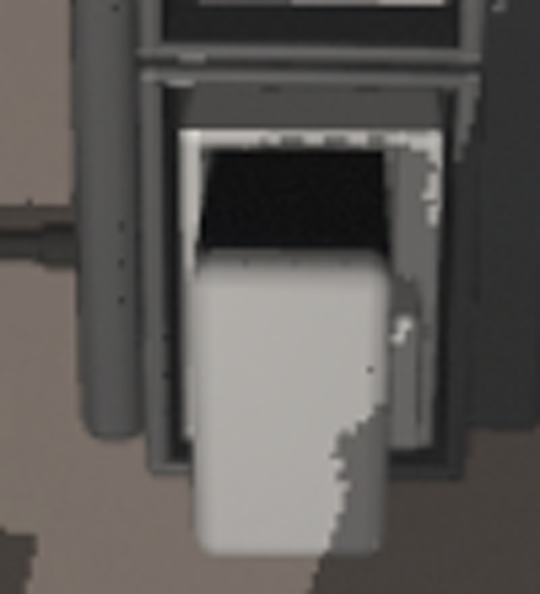

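View pics/wp1z.png

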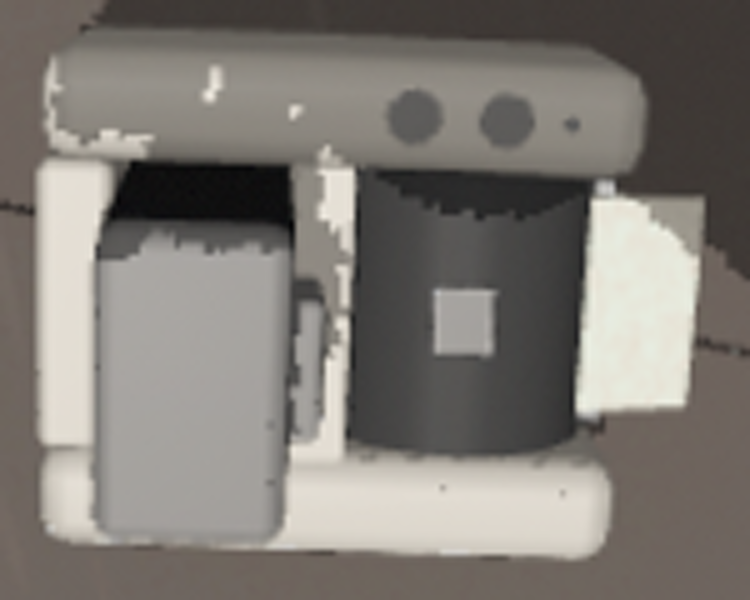

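```bash
cat > m.py <<'E'
from h import *
def L(f): return dict(np.load(f"pics/{f}.npz"))
def rect(name,cam,c,pts,k,o,z,dims):
    # pts: back-left?, given order: (+x,-y),( -x,-y),(-x,+y),(+x,+y)
    P=np.array([onz(cam,c,(p[0]/k+o[0],p[1]/k+o[1]),z)[:2] for p in pts])
    m=np.array([(1,-1),(-1,-1),(-1,1),(1,1)])*np.array(dims)/2
    # rigid fit
    Pc=P-P.mean(0); H=m.T@Pc; yaw=np.arctan2(H[0,1]-H[1,0],H[0,0]+H[1,1])
    R=np.array([[np.cos(yaw),-np.sin(yaw)],[np.sin(yaw),np.cos(yaw)]]); r=Pc-m@R.T
    print(name,P.mean(0).round(4),"yaw",np.degrees(yaw).round(2),"res mm",(r*1e3).round(1).tolist(),
      "sides",(1e3*np.linalg.norm(P-np.roll(P,-1,0),axis=1)).round(1)); return P.mean(0),yaw
E
python3 - <<'E'
from m import *
b=L("wb1");p=L("wp1");t=L("top1")
rect("cup outer","wrist",b,[(140,113),(447,113),(440,513),(138,513)],6,(265,145),.05,(44,66))
rect("cup inner","wrist",b,[(165,137),(395,137),(388,490),(163,490)],6,(265,145),.05,(36,58))
rect("housing out","wrist",b,[(97,65),(490,68),(475,575),(93,575)],6,(265,145),.05,(58,80))
rect("used top","wrist",b,[(195,254),(390,254),(384,556),(199,556)],5.4,(255,230),.108,(34,56))
rect("pack top","wrist",p,[(103,224),(294,224),(283,543),(95,543)],5,(265,165),.1135,(34,56))
rect("pack top cam","top",t,[(380,155),(347,252),(185,200),(213,112)],6,(215,190),.1135,(34,56))
E
```

```text
cup outer [ 0.5103 -0.2162] yaw 14.39 res mm [[-29477.7, 26472.5], [13094.5, 37392.9], [29477.2, -26472.7], [-13094.0, -37392.7]] sides [49.4 66.7 50.5 66.7]
cup inner [ 0.5124 -0.2157] yaw 14.23 res mm [[-24551.2, 23661.9], [10308.5, 32501.5], [24551.0, -23662.0], [-10308.3, -32501.4]] sides [37.1 58.8 37.5 58.8]
housing out [ 0.5104 -0.2146] yaw 14.04 res mm [[-37797.2, 31735.9], [18408.9, 45791.4], [37796.6, -31736.4], [-18408.4, -45790.9]] sides [63.2 84.8 64.4 85.5]
used top [ 0.4909 -0.1296] yaw 14.43 res mm [[-23417.1, 22859.1], [9480.5, 31320.8], [23416.9, -22859.2], [-9480.3, -31320.6]] sides [31.6 56.4 32.  56.5]
pack top [0.5455 0.1364] yaw -12.76 res mm [[-10387.1, 31033.2], [22742.7, 23529.8], [10386.5, -31033.1], [-22742.1, -23529.8]] sides [31.2 55.5 32.3 55.7]
pack top cam [0.5441 0.135 ] yaw -12.96 res mm [[-10276.7, 31069.5], [22825.2, 23451.0], [10278.1, -31070.3], [-22826.6, -23450.1]] sides [32.7 53.6 29.6 54.6]
```

The wrist and top views agree on the pack: centre (0.545, 0.136), yaw -12.8°. The cup's inner rim is at (0.512, -0.216), yaw 14.3°. Before reaching in, I'll check clearance to the red block and cross-check the cup with the top camera.

```bash
python3 - <<'E'
from m import *
p=L("wp1");t=L("top1")
yaw=np.radians(-12.8);R=np.array([[np.cos(yaw),-np.sin(yaw)],[np.sin(yaw),np.cos(yaw)]]);c0=np.array([.545,.136])
for z in (0,.09):
  for uv in ((238,213),(241,222),(206,287),(170,275)): print(z,uv,(R.T@(onz("wrist",p,uv,z)[:2]-c0)*1e3).round(0))
save("top1",(425,230,470,280),12,"top1b")
for z in (.05,):
    print([proj("top",t,(.5124+a*np.cos(.25)*.018-b*np.sin(.25)*.029,-.2157+a*np.sin(.25)*.018+b*np.cos(.25)*.029,z)).round(1) for a,b in ((1,-1),(-1,-1),(-1,1),(1,1))])
E
```

```text
0 (238, 213) [80.  1.]
0 (241, 222) [77. 11.]
0 (206, 287) [125.  94.]
0 (170, 275) [172.  81.]
0.09 (238, 213) [ 61. -18.]
0.09 (241, 222) [ 58. -10.]
0.09 (206, 287) [95. 55.]
0.09 (170, 275) [132.  44.]
[array([452.3, 242.5]), array([456.8, 259.9]), array([428.4, 265.3]), array([424.1, 247.8])]
```

View pics/top1b.png

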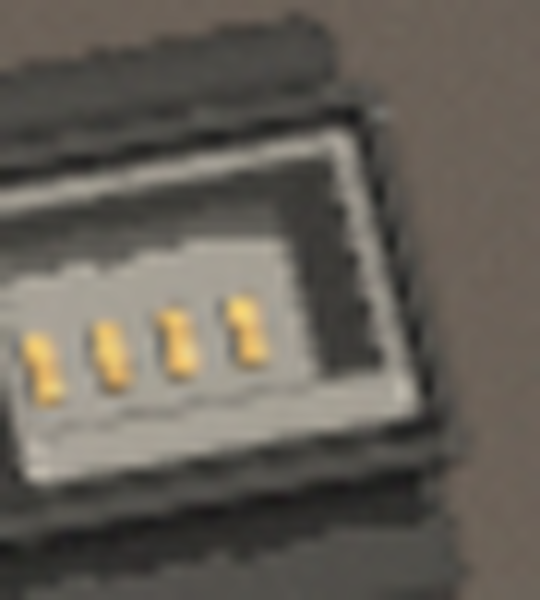

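```bash
python3 - <<'E'
from h import *
yaw=np.radians(-12.8); o=ori(yaw,-1); c=np.array([.545,.1358])+(-.0005)*np.array([np.cos(yaw),np.sin(yaw)])
hand.grip(.75,22)
arm.goto((*c,.18),o)
print(arm.servo_line((*c,.091),speed=.08,f_stop=8))
arm.sleep(.2); s=sensors.sense(); print(s["eef_pos"],s["wrist_force"],s["width"],s["time_s"])
shot("wrist","wp2"); shot("scene","sp2",(210,210,340,320),6)
E
```

```text
False
[0.54470142 0.13601365 0.09141179] [-0.12118248  0.44410526  0.23914945] 0.7498204720728561 6.0833
```

View pics/wp2.png

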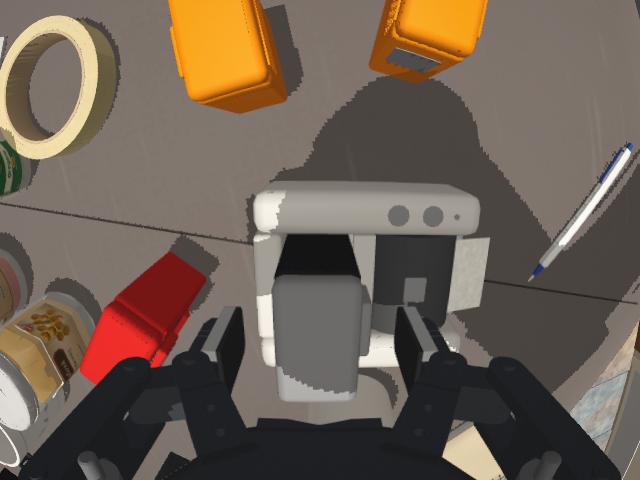

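View pics/sp2.png

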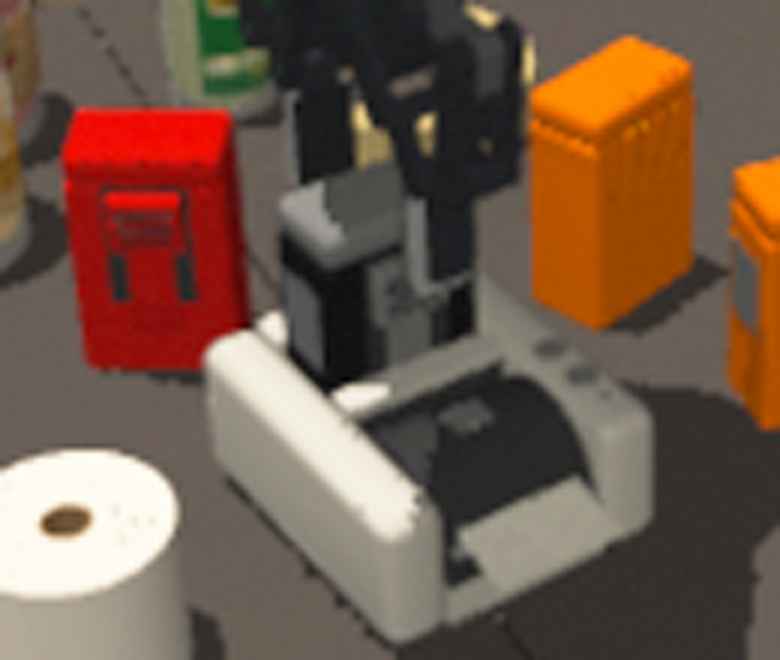

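The jaws straddle the pack centrally: pack at cols 275-360, pads at 242 and 397. Now I'll squeeze.

```bash
python3 - <<'E'
from h import *
hand.grip(.55,22); s=sensors.sense(); print(s["width"],s["wrist_force"])
hand.grip(0.0,23); arm.sleep(.3)
s=sensors.sense(); print(s["eef_pos"],s["wrist_force"],s["torque"],s["width"],s["time_s"])
shot("scene","sp3",(210,210,340,320),6);shot("wrist","wp3")
E
```

```text
0.5489160357242503 [ 0.31469922 -0.46056127  0.46105358]
[0.54471903 0.13596358 0.09113366] [ 0.18117097 -0.56914243  3.46298052] [-0.22771031 -0.17095306 -0.05570133] 0.39440419152896156 7.05
```

View pics/sp3.png

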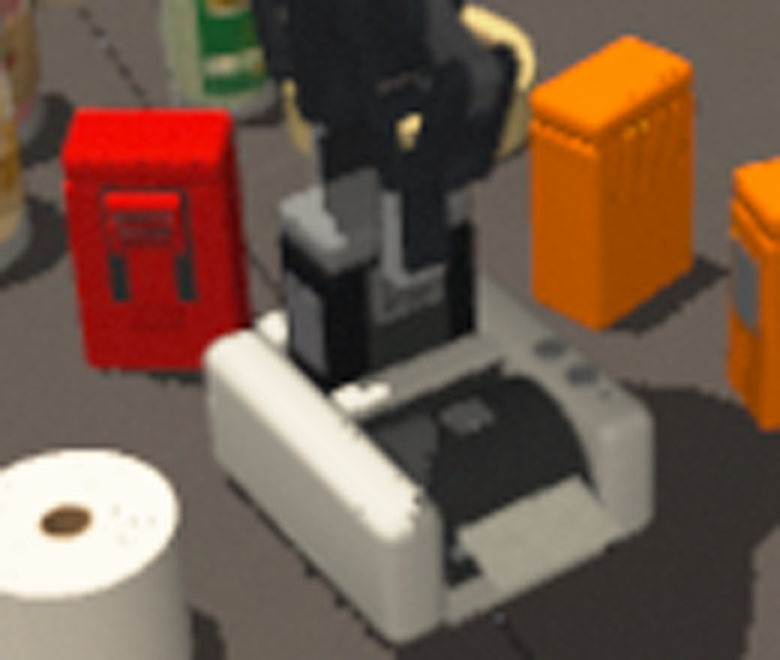

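View pics/wp3.png

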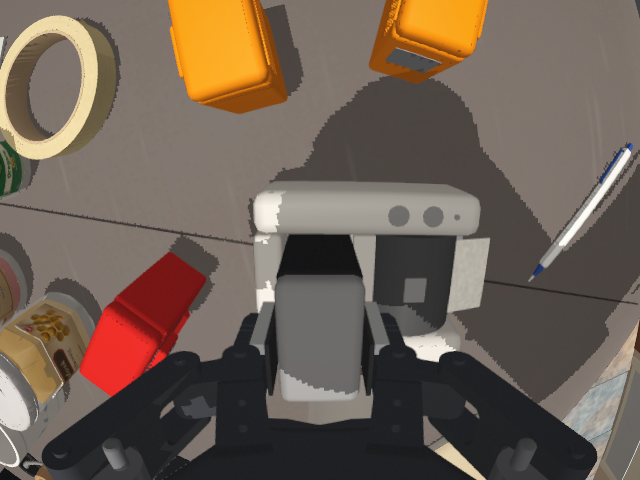

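Width is 0.394 (about 33.5 mm), against 0.465 with the button out, so the button is fully in. The pads sit centrally. Lifting with a force guard.

```bash
python3 - <<'E'
from h import *
yaw=np.radians(-12.8); s=sensors.sense(); p=s["eef_pos"].copy(); p[2]=.091
for dz in (.006,.020,.05,.15):
    q=p.copy(); q[2]+=dz
    r=arm.servo_line(q,speed=.04 if dz<.1 else .12,f_stop=14); s=sensors.sense(); print(dz,r,s["eef_pos"],s["wrist_force"],s["width"],s["time_s"])
    if r: break
shot("scene","sp4");shot("wrist","wp4")
E
```

```text
0.006 False [0.54466265 0.13600492 0.09699192] [ 1.67294682 -1.33040401 -0.54865478] 0.3930764947123546 7.45
0.02 False [0.54462896 0.13599673 0.1112296 ] [ 0.58561139 -0.57965153 -0.65165355] 0.38762863534273995 7.95
0.05 False [0.54447945 0.1358609  0.14078691] [ 0.58452093 -0.45279781 -1.30147646] 0.38973261518726304 8.85
0.15 False [0.54421169 0.13573561 0.24004553] [-0.64501181 -0.34796791 -1.38441093] 0.39562966186022275 9.8333
```

View pics/sp4.png

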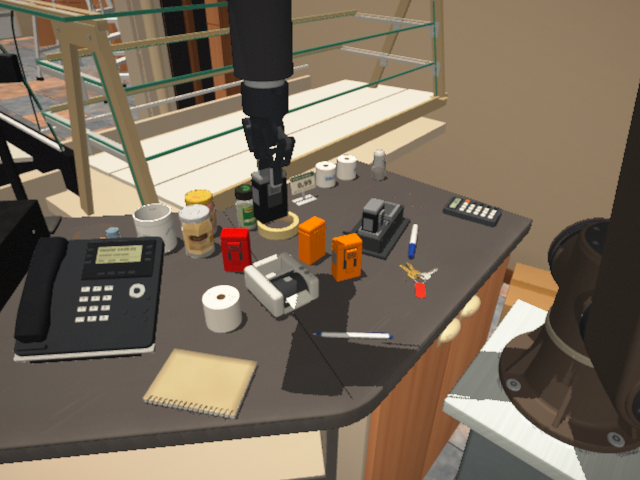

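View pics/wp4.png

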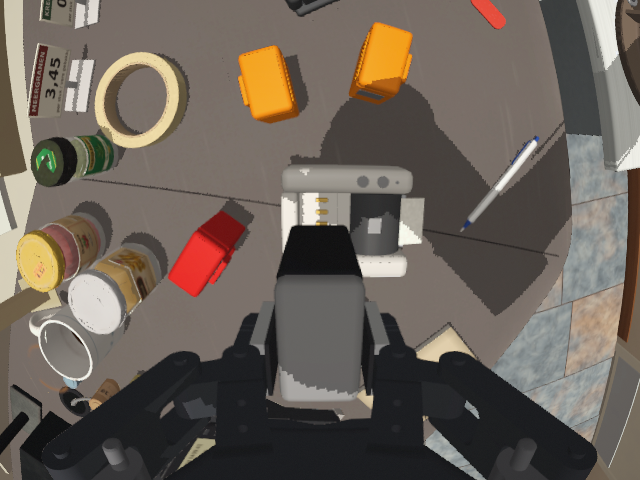

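The pack is out and held unchanged in the jaws: its top is at rows 277-400, cols 276-365, the same before and after the lift. Next I'll measure its offset in the hand and rotate over to the cup.

```bash
python3 - <<'E'
from m import *
p=L("wp4")
s=sensors.sense(); z=s["eef_pos"][2]+.0225
save("wp4",(265,265,375,410),4,"wp4z")
m,y=rect("held","wrist",p,[(276,276),(365,276),(363,402),(279,402)],1,(0,0),z,(.034,.056))
Rt=Rn.from_rotvec(s["ee_rot"]).as_matrix(); print("in tool mm",Rt.T@np.r_[m-s["eef_pos"][:2],0]*1e3, "tool axes",Rt[:,0],Rt[:,1])
yaw=np.radians(14.35);o=ori(yaw,-1)
c=np.array([.5118,-.2157])
arm.goto((*c,.24),o); arm.sleep(.2)
s=sensors.sense(); print(s["eef_pos"],s["wrist_force"],s["width"],s["time_s"])
shot("wrist","wb4"); shot("top","tb4",(380,190,510,310),5)
E
```

```text
held [0.5439 0.1342] yaw -12.57 res mm [[-1.6, 0.3], [1.7, -0.4], [-0.3, 0.2], [0.2, -0.1]] sides [30.6 56.2 34.5 56.1]
in tool mm [1.60480173 0.00197608 0.00192415] tool axes [-0.22168191 -0.9751183   0.00119727] [-0.97511767  0.22168349  0.00139963]
[ 0.51219774 -0.21489133  0.23997705] [-0.44884311  0.10183441 -2.01738005] 0.3913387513008591 11.4583
```

View pics/wp4z.png

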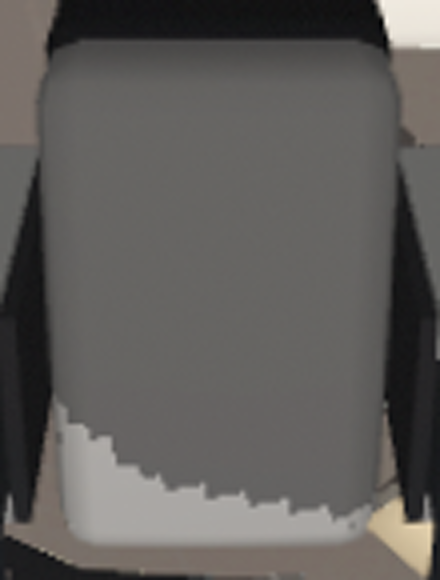

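View pics/wb4.png

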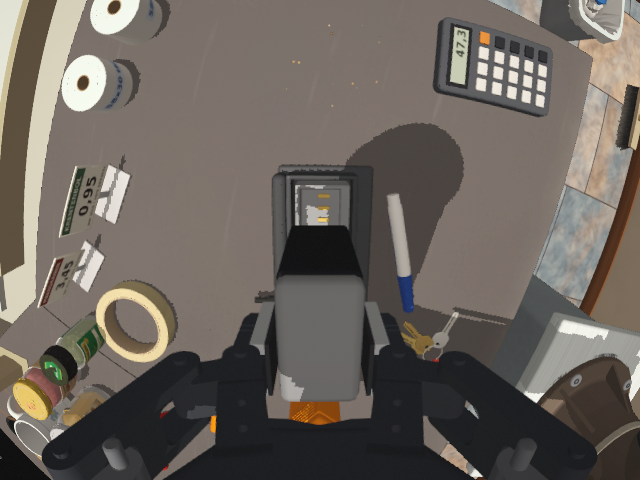

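View pics/tb4.png

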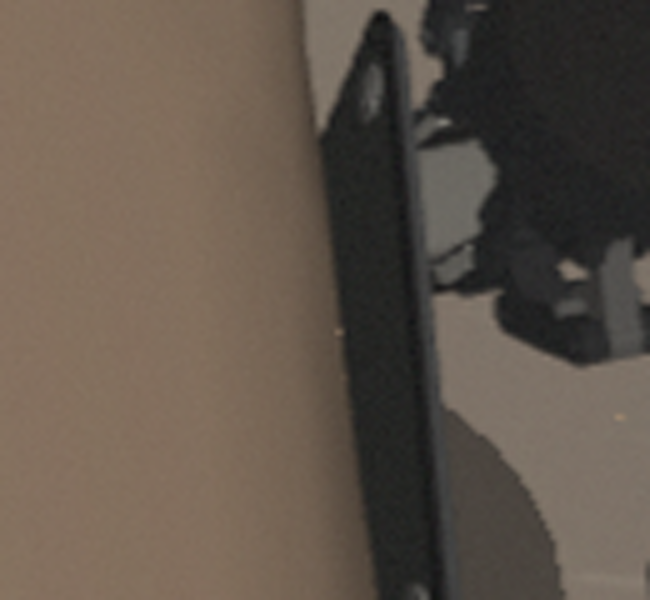

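```bash
cat >> m.py <<'E'
yaw=np.radians(14.35);OC=ori(yaw,-1);xh=np.array([np.cos(yaw),np.sin(yaw)]);yh=np.array([-np.sin(yaw),np.cos(yaw)])
CUP=np.array([.5118,-.2157])
def rel(p): d=np.asarray(p)[:2]-CUP; return np.array([d@xh,d@yh])*1e3
def st(tag=""):
    s=sensors.sense(); f=s["wrist_force"]; print(tag,"rel",rel(s["eef_pos"]).round(2),"z",s["eef_pos"][2].round(4),"Fx,y,z",np.round([f[:2]@xh,f[:2]@yh,f[2]],1),"T",s["torque"].round(2),"w",round(s["width"],3),"t",s["time_s"]); return s
E
python3 - <<'E'
from m import *
tgt=CUP+.0006*yh-.0003*xh
arm.servo_line((*tgt,.130),OC,speed=.1,f_stop=12); arm.sleep(.2); s=st("above")
cmd=tgt+(tgt-s["eef_pos"][:2])
arm.servo_line((*cmd,.128),OC,speed=.05,f_stop=12); arm.sleep(.2); s=st("corr"); print("want",rel(tgt), "rot err",Rn.from_matrix(Rn.from_rotvec(OC).as_matrix().T@Rn.from_rotvec(s["ee_rot"]).as_matrix()).as_rotvec())
np.save("cmd.npy",cmd)
shot("scene","sb5",(330,170,440,260),7); shot("wrist","wb5",(250,140,390,300),3.7)
E
```

```text
above rel [-0.02  0.5 ] z 0.1306 Fx,y,z [ 0.6 -0.1 -1.8] T [-0.05  0.02  0.03] w 0.393 t 13.0083
corr rel [-0.55  0.67] z 0.128 Fx,y,z [-0.6  0.3 -1.8] T [ 0.03 -0.04  0.05] w 0.39 t 13.4583
want [-0.3  0.6] rot err [ 4.67133695e-05  3.83099533e-05 -3.43736528e-05]
```

View pics/sb5.png

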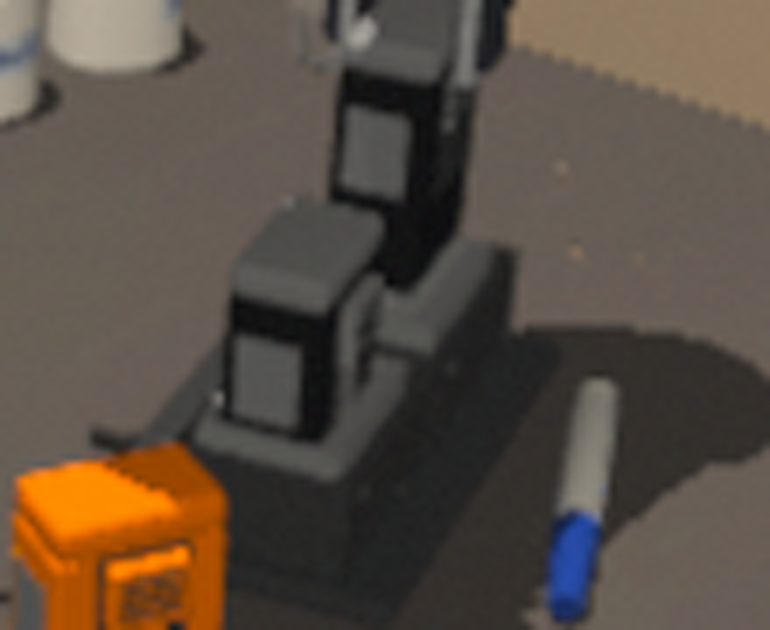

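View pics/wb5.png

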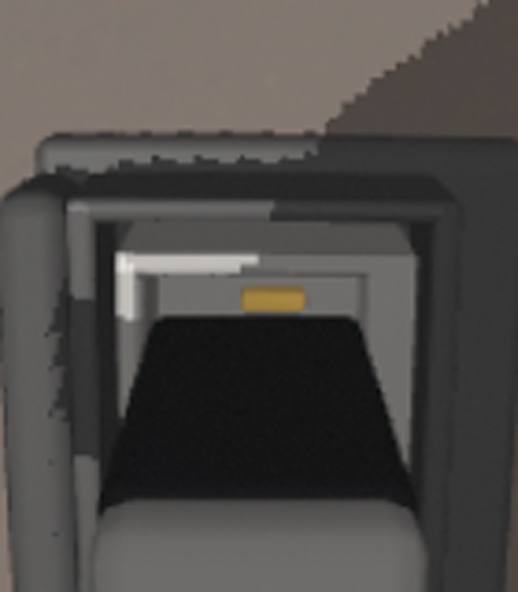

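The view shows the pack's lower -y edge at row 318 (crop) and the cup's inner rim at row ~275. I'll compare them in the world frame.

```bash
python3 - <<'E'
from m import *
save("wb5",(270,180,370,255),7.8,"wb5z")
b=L("wb5");k=3.7;o=(250,140)
for n,p,z in (("pack -y +x",(154,318),.0585),("pack -y -x",(359,318),.0585),("cup inner +x-y",(137,274),.05),("cup inner -x -y",(364,274),.05),("cup outer +x-y",(117,253),.05),("cup outer -x-y",(416,255),.05)):
    print(n,rel(onz("wrist",b,(p[0]/k+o[0],p[1]/k+o[1]),z)).round(1))
E
```

```text
pack -y +x [ 16.1 -24.7]
pack -y -x [-16.2 -24.8]
cup inner +x-y [ 19.4 -30.1]
cup inner -x -y [-17.5 -30.1]
cup outer +x-y [ 22.6 -33.6]
cup outer -x-y [-25.9 -33.3]
```

View pics/wb5z.png

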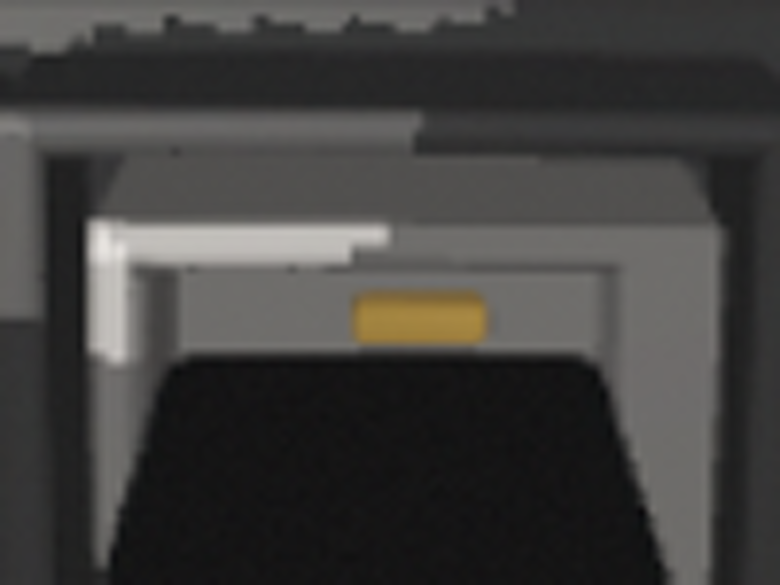

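The pack's lower edge reads about 2.5 mm off where its top puts it, so it may be leaning slightly. I'll overlay an upright model in both views to check.

```bash
cat > ov.py <<'E'
from m import *
def overlay(f,cam,crop,k,out,center,z0,lean=0,leanx=0,col=(255,0,0),im=None):
    d=L(f); 
    if im is None:
        im=d["im"]; x0,y0,x1,y1=crop; im=cv2.resize(im[y0:y1,x0:x1],None,fx=k,fy=k,interpolation=cv2.INTER_CUBIC)
    R=Rn.from_euler("z",yaw).as_matrix()@Rn.from_rotvec([lean,leanx,0]).as_matrix()
    C=[(a*.017,b*.028,h) for h in (0,.092) for a,b in ((1,-1),(-1,-1),(-1,1),(1,1))]
    P=[]
    for q in C:
        X=np.r_[center,z0+.0695]+R@(np.array(q)-[0,0,.0695]); u=proj(cam,d,X); P.append(((u[0]-crop[0]+.5)*k,(u[1]-crop[1]+.5)*k))
    P=np.array(P).astype(int)
    for i in range(4):
        for a,b in ((i,(i+1)%4),(i+4,(i+1)%4+4),(i,i+4)): cv2.line(im,tuple(map(int,P[a])),tuple(map(int,P[b])),col,1,cv2.LINE_AA)
    cv2.imwrite(f"pics/{out}.png",im[:,:,::-1]); return im
E
python3 - <<'E'
from ov import *
c=CUP+.0004*yh  
overlay("sb5","scene",(350,150,420,245),6.2,"ovs",c,.0585)
overlay("wb5","wrist",(250,200,390,420),2.7,"ovw",c,.0585)
print(proj("scene",L("sb5"),(*c,.15)))
E
```

```text
[389.04178028 170.98500888]
```

View pics/ovs.png

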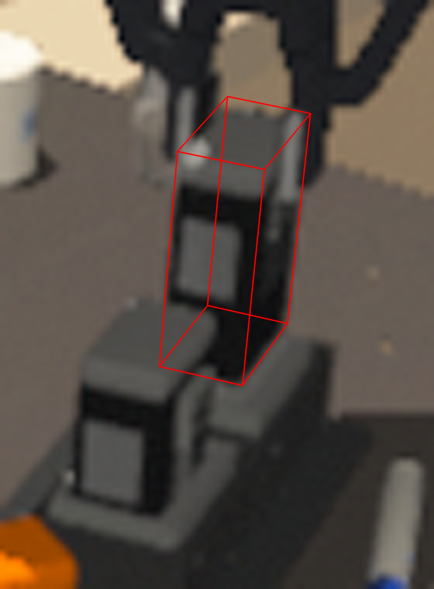

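View pics/ovw.png

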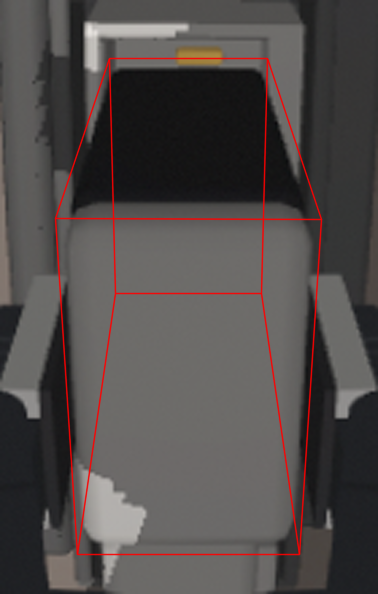

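```bash
python3 - <<'E'
from ov import *
ims=[]
for f in ("wp2","wp3","wp4","wb5"):
    g=cv2.cvtColor(L(f)["im"],cv2.COLOR_RGB2GRAY); a=g[215:300,265:375]; ims.append(cv2.resize(a,None,fx=3.4,fy=3.4,interpolation=cv2.INTER_CUBIC))
    col=g[225:300,320].astype(int); d=np.diff(col); i=np.argsort(-np.abs(d))[:4]; print(f,[(225+j,int(d[j])) for j in sorted(i)], g[268:284,320])
cv2.imwrite("pics/cmp.png",np.vstack([np.hstack(ims[:2]),np.hstack(ims[2:])]))
E
```

```text
wp2 [(np.int64(232), -37), (np.int64(233), -42), (np.int64(234), -26), (np.int64(274), 29)] [20 20 22 23 23 24 33 62 75 80 81 84 86 89 92 95]
wp3 [(np.int64(232), -26), (np.int64(233), -42), (np.int64(234), -38), (np.int64(274), 40)] [20 22 23 23 24 27 36 76 78 79 82 84 88 91 93 98]
wp4 [(np.int64(225), -30), (np.int64(240), 4), (np.int64(273), 11), (np.int64(274), 38)] [17 19 19 22 22 21 32 70 72 74 77 79 82 85 88 91]
wb5 [(np.int64(225), -23), (np.int64(273), 9), (np.int64(274), 28), (np.int64(275), 13)] [21 19 21 24 23 25 34 62 75 79 82 84 87 90 93 96]
```

View pics/cmp.png

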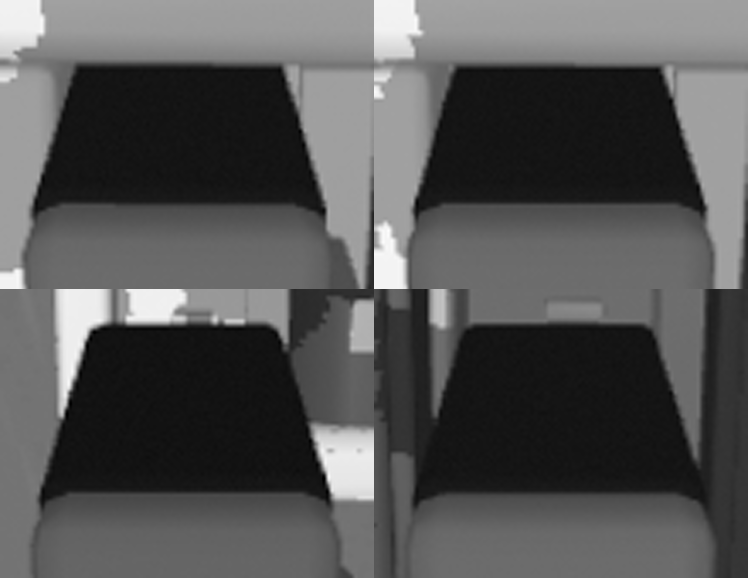

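The pack's image in the hand hasn't moved by even a pixel since before the grasp (edge at row 274.5 in all four pictures), so it isn't leaning. The x readings say the cup is about 0.8 mm further back, so I'll shift by that and feel my way down.

```bash
python3 - <<'E'
from m import *
cmd=np.load("cmd.npy")+.0008*xh; np.save("cmd.npy",cmd)
arm.servo_line((*cmd,.126),OC,speed=.03,f_stop=10); arm.sleep(.15); s0=st("pre")
for z in (.118,.1145,.110,.103):
    r=arm.servo_line((*cmd,z),OC,speed=.02,f_stop=5); st(f"{z} {r}")
    if r: break
E
```

```text
pre rel [0.24 0.7 ] z 0.126 Fx,y,z [ 0.9  0.3 -1.3] T [ 0.   -0.05 -0.03] w 0.391 t 13.9583
0.118 True rel [0.53 0.21] z 0.1199 Fx,y,z [-0.1  0.1  5.9] T [ 0.1   0.23 -0.02] w 0.388 t 14.325
```

Contact on the rim at mouth height, with the moment pointing to the front-left corner. That agrees with the picture's +y offset. I'll back off, shift toward -y and +x, and feel again.

```bash
cat >> m.py <<'E'
def probe(dx,dy,zs=(.118,.1145,.110,.103),f=5):
    cmd=np.load("cmd.npy")+dx*1e-3*xh+dy*1e-3*yh; np.save("cmd.npy",cmd)
    arm.servo_line((*cmd,.1225),OC,speed=.03); arm.sleep(.15); s0=st(f"try {dx} {dy}")
    for z in zs:
        r=arm.servo_line((*cmd,z),OC,speed=.02,f_stop=f); s=st(f"  {z} {r}")
        if r:
            d=s["torque"]-s0["torque"]; F=s["wrist_force"]-s0["wrist_force"]
            rx,ry=-d[1]/F[2],d[0]/F[2]; print("   contact at mm",(np.array([rx*xh[0]+ry*xh[1],rx*yh[0]+ry*yh[1]])*1e3).round(0)); return False
    return True
E
python3 - <<'E'
from m import *
if not probe(.3,-1.8):
    arm.servo_line((*np.load("cmd.npy"),.1225),OC,speed=.03)
E
```

```text
try 0.3 -1.8 rel [ 0.3  -0.99] z 0.1222 Fx,y,z [-0.5  0.4 -0.7] T [ 0.02 -0.   -0.  ] w 0.39 t 14.7583
  0.118 False rel [ 0.35 -1.09] z 0.1177 Fx,y,z [-0.5 -0.4 -1.9] T [-0.12  0.04 -0.04] w 0.396 t 15.1333
  0.1145 False rel [ 0.41 -1.1 ] z 0.1143 Fx,y,z [ 1.3 -0.5 -1.7] T [-0.22 -0.03  0.01] w 0.393 t 15.4583
  0.11 False rel [ 0.41 -1.09] z 0.1098 Fx,y,z [-0.3 -1.1 -1.6] T [-0.24 -0.03 -0.03] w 0.39 t 15.8333
  0.103 False rel [ 0.37 -1.07] z 0.1028 Fx,y,z [ 0.3 -0.5 -2.3] T [-0.21 -0.05 -0.02] w 0.39 t 16.3333
```

It's in the mouth with no force. Continuing down to the stop.

```bash
python3 - <<'E'
from m import *
cmd=np.load("cmd.npy")
for z,f in ((.095,6),(.0895,6),(.0865,9),(.0845,9),(.0835,9),(.0825,9),(.0815,9)):
    r=arm.servo_line((*cmd,z),OC,speed=.02,f_stop=f); s=st(f"{z} {r}")
    if r or s["wrist_force"][2]>9: break
arm.sleep(.2); st("hold"); shot("wrist","wb6",(230,150,410,420),2.2); shot("scene","sb6",(330,170,440,260),7)
E
```

```text
0.095 False rel [ 0.42 -1.1 ] z 0.0949 Fx,y,z [ 0.5  0.1 -2.1] T [-0.27 -0.01 -0.02] w 0.393 t 16.8833
0.0895 False rel [ 0.59 -1.1 ] z 0.0895 Fx,y,z [ 0.4 -0.6 -1.4] T [-0.2  -0.17 -0.02] w 0.391 t 17.3083
0.0865 False rel [ 0.74 -1.18] z 0.0867 Fx,y,z [-0.2 -0.2  3.9] T [ 0.07  0.04 -0.06] w 0.393 t 17.6083
0.0845 False rel [ 0.76 -1.22] z 0.0847 Fx,y,z [0.5 0.1 3.3] T [ 0.07 -0.06 -0.04] w 0.392 t 17.8583
0.0835 False rel [ 0.88 -1.27] z 0.0843 Fx,y,z [-1.2  0.7  8.8] T [0.51 0.62 0.03] w 0.389 t 18.1083
0.0825 False rel [ 1.08 -1.35] z 0.0842 Fx,y,z [-2.7  3.7 16.8] T [1.1  1.52 0.05] w 0.391 t 18.3583
hold rel [ 1.05 -1.36] z 0.0842 Fx,y,z [-2.4  3.9 16.6] T [1.08 1.55 0.02] w 0.389 t 18.5583
```

View pics/wb6.png

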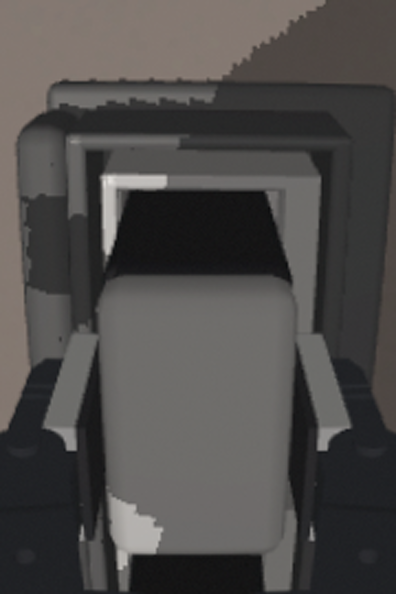

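View pics/sb6.png

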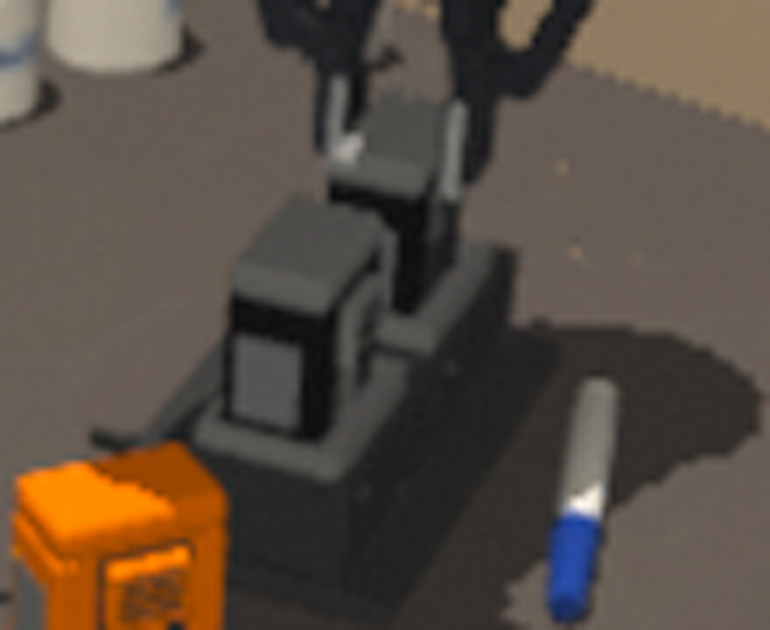

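The hard stop is at TCP z 0.0842, with the spring contacts felt before it. I'll ease the press and release.

```bash
python3 - <<'E'
from m import *
cmd=np.load("cmd.npy")
arm.servo_line((*cmd,.0833),OC,speed=.02); arm.sleep(.1); st("eased")
hand.grip(.6,20); arm.sleep(.3); st("open")
shot("wrist","wb7",(230,150,410,420),2.2); shot("scene","sb7",(330,170,440,260),7)
E
```

```text
eased rel [ 1.02 -1.3 ] z 0.0843 Fx,y,z [-0.9  1.6 10.1] T [0.6  0.59 0.04] w 0.392 t 19.0083
open rel [ 0.5  -1.08] z 0.0832 Fx,y,z [-0.1  0.1  0.5] T [ 0.01 -0.07  0.01] w 0.596 t 19.625
```

View pics/wb7.png

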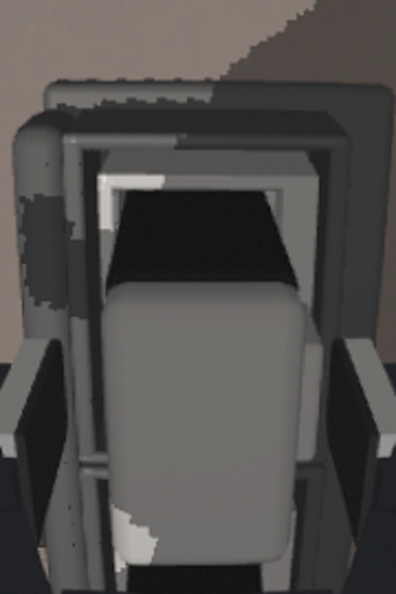

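View pics/sb7.png

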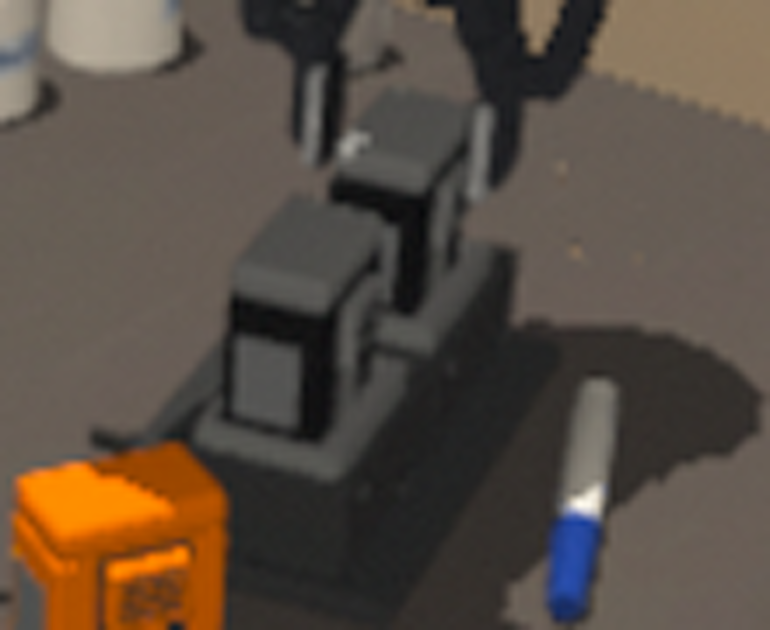

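The pads are clear and the button is out at the front, right of the pack at (312,380). I'll retreat and check the height.

```bash
python3 - <<'E'
from m import *
hand.grip(.75,20)
cmd=np.load("cmd.npy")
arm.servo_line((*cmd,.20),OC,speed=.12,f_stop=10); st()
arm.goto((.50,-.20,.27),ori(np.radians(14.35),-1)); arm.sleep(.2); shot("wrist","wb8"); save("wb8",(255,140,375,340),3,"wb8z")
arm.goto((.40,-.40,.30),ori(np.radians(14.35),-1)); arm.sleep(.2); st()
shot("top","tb8"); save("tb8",(355,220,475,300),6.6,"tb8z"); shot("scene","sb8",(330,170,440,260),7)
E
```

```text
rel [ 0.05 -0.87] z 0.1992 Fx,y,z [-0.5  0.6 -1.2] T [-0.03  0.09  0.07] w 0.753 t 21.1333
 rel [-153.19 -150.22] z 0.2998 Fx,y,z [0.8 1.  0.7] T [ 0.    0.02 -0.04] w 0.748 t 22.875
```

View pics/wb8z.png

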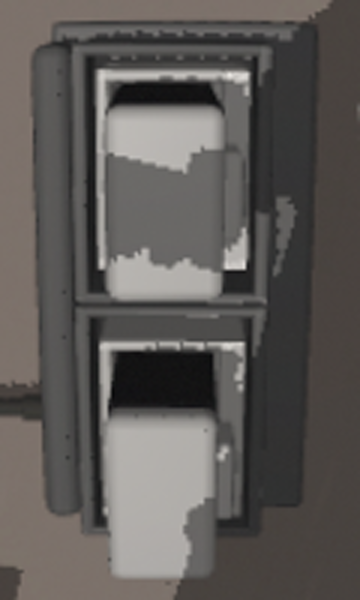

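View pics/tb8z.png

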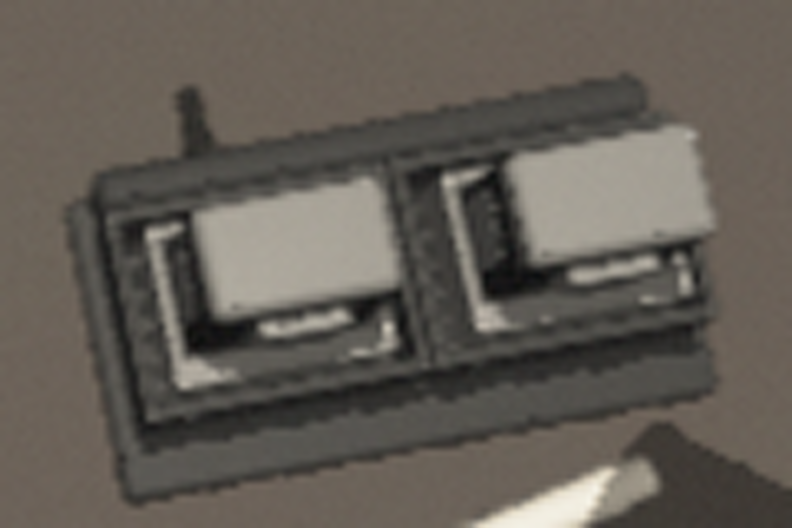

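View pics/sb8.png

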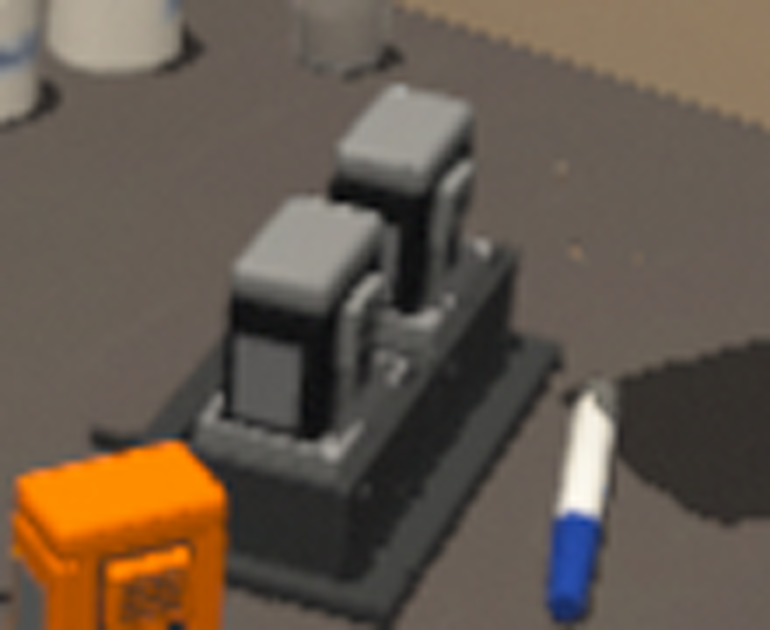

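```bash
python3 - <<'E'
from ov import *
b=L("wb8")
k,o=3,(255,140)
n,y1=rect("new","wrist",b,[(107,103),(223,103),(221,300),(107,300)],k,o,.1075,(.034,.056))
u,y2=rect("used","wrist",b,[(108,412),(216,412),(212,578),(112,578)],k,o,.1075,(.034,.056))
print(rel(n),rel(u))
# scene corner match: template shift used->new
s=L("sb8"); g=cv2.cvtColor(s["im"],cv2.COLOR_RGB2GRAY)
def z(v): return (v[0]/7+330,v[1]/7+170)
U=u; 
d=-.0886*yh   # approx spacing
d=n-u
for dz in (-.001,0,.002,.004,.006):
    a=proj("scene",s,np.r_[u+.014*(-yh)*0,.1075]); c=proj("scene",s,np.r_[u+d,.1075+dz]); print(dz,(c-a).round(2))
im=cv2.resize(g,None,fx=8,fy=8,interpolation=cv2.INTER_CUBIC)
# template: used pack's upper back part of cap
x0,y0,x1,y1_=[int(v*8) for v in (361,197,386,216)]
T=im[y0:y1_,x0:x1]
S=im[int(178*8):int(205*8),int(374*8):int(405*8)]
for sc in (.94,.96,.98,1.0):
    Ts=cv2.resize(T,None,fx=sc,fy=sc); r=cv2.matchTemplate(S,Ts,cv2.TM_CCOEFF_NORMED); _,v,_,l=cv2.minMaxLoc(r)
    cx=374+(l[0]+Ts.shape[1]/2)/8-(361+386)/2; cy=178+(l[1]+Ts.shape[0]/2)/8-(197+216)/2; print(sc,v,cx,cy)
E
```

```text
new [ 0.5117 -0.2161] yaw 13.89 res mm [[-1.4, 0.0], [1.2, 0.5], [1.1, -0.1], [-0.8, -0.4]] sides [31.4 55.4 32.1 55.5]
used [ 0.4909 -0.1291] yaw 13.95 res mm [[-1.4, -0.1], [1.1, 0.3], [1.6, 0.1], [-1.3, -0.3]] sides [31.5 55.7 31.1 55.7]
[-0.15452483 -0.38059843] [ 1.25072031 89.06711638]
-0.001 [ 13.53 -15.55]
0 [ 13.57 -15.92]
0.002 [ 13.64 -16.67]
0.004 [ 13.71 -17.42]
0.006 [ 13.79 -18.17]
0.94 0.9190777540206909 14.0 -16.6875
0.96 0.9118015170097351 14.0 -16.75
0.98 0.8987780213356018 13.875 -16.8125
1.0 0.8810160756111145 13.875 -16.875
```

The picture puts the new pack's height at 2 ± 1.5 mm relative to its neighbour, which isn't precise enough. I'll feel the top with shut fingertips, gently, where the latched height predicts TCP z 0.1325.

```bash
python3 - <<'E'
from m import *
hand.grip(0.0,20)
c=CUP+.0004*xh-.0008*yh
arm.goto((*c,.20),OC); arm.servo_line((*c,.145),OC,speed=.1,f_stop=8); arm.sleep(.15); st("above")
r=arm.servo_line((*c,.128),OC,speed=.01,f_stop=2.0); st(f"touch {r}")
s=sensors.sense()
for k in range(6):
    z=s["eef_pos"][2]-.0006*(k+1); arm.servo_line((*c,z),OC,speed=.01); arm.sleep(.1); q=st(f"cmd {z:.4f}")
    if q["wrist_force"][2]>12: break
arm.servo_line((*c,.145),OC,speed=.03); arm.sleep(.3)
r=arm.servo_line((*c,.128),OC,speed=.01,f_stop=2.0); st(f"touch2 {r}")
arm.servo_line((*c,.19),OC,speed=.1); st()
E
```

```text
above rel [ 0.85 -1.08] z 0.1458 Fx,y,z [-0.3 -0.1  0.5] T [ 0.04 -0.    0.05] w -0.001 t 25.3917
touch False rel [ 0.4 -0.8] z 0.1281 Fx,y,z [ 0.2  0.2 -0.2] T [ 0.02 -0.02 -0.01] w 0.001 t 27.2417
cmd 0.1275 rel [ 0.4 -0.8] z 0.1274 Fx,y,z [-0.3  0.4  0. ] T [-0.01 -0.03 -0.  ] w 0.002 t 27.5917
cmd 0.1269 rel [ 0.37 -0.81] z 0.1268 Fx,y,z [0.7 1.  0.4] T [-0.    0.01  0.05] w 0.001 t 27.9417
cmd 0.1263 rel [ 0.4  -0.81] z 0.1262 Fx,y,z [-0.  -0.1  0.7] T [ 0.02  0.01 -0.05] w -0.001 t 28.2917
cmd 0.1257 rel [ 0.39 -0.79] z 0.1256 Fx,y,z [ 0.1 -0.2 -0.3] T [ 0.01 -0.02 -0.01] w 0.001 t 28.6417
cmd 0.1251 rel [ 0.38 -0.8 ] z 0.125 Fx,y,z [-1.   1.3 -0.3] T [0.02 0.   0.01] w -0.002 t 28.9917
cmd 0.1245 rel [ 0.41 -0.8 ] z 0.1245 Fx,y,z [ 0.3 -0.6 -0.1] T [ 0.03 -0.    0.04] w -0.002 t 29.3417
touch2 False rel [ 0.44 -0.82] z 0.1281 Fx,y,z [-0.2 -0.4  1.4] T [0.02 0.03 0.07] w -0.003 t 32.325
 rel [ 0.03 -0.57] z 0.1895 Fx,y,z [-0.2 -0.1 -0.5] T [-0.09  0.03 -0.02] w -0.001 t 33.0917
```

No contact by 0.1245, so the fingertips must be shorter than assumed when shut. I'll feel further down, still gently.

```bash
python3 - <<'E'
from m import *
c=CUP+.0004*xh-.0008*yh
arm.servo_line((*c,.127),OC,speed=.1,f_stop=8); arm.sleep(.1); st("above")
r=arm.servo_line((*c,.112),OC,speed=.015,f_stop=2.5); st(f"touch {r}")
shot("scene","sb9",(330,150,440,240),7); shot("wrist","wb9",(230,150,410,420),2.2)
if r:
  s=sensors.sense()
  for k in range(6):
    z=s["eef_pos"][2]-.0007*(k+1); arm.servo_line((*c,z),OC,speed=.015); q=st(f"cmd {z:.4f}")
    if q["wrist_force"][2]>10: break
E
```

```text
above rel [ 0.91 -1.01] z 0.1277 Fx,y,z [-0.2  0.2  0.1] T [-0.03  0.03  0.04] w 0.001 t 33.975
touch False rel [ 0.49 -0.82] z 0.1121 Fx,y,z [ 0.2 -0.1  0. ] T [-0.   -0.01 -0.01] w -0.001 t 35.125
```

View pics/sb9.png

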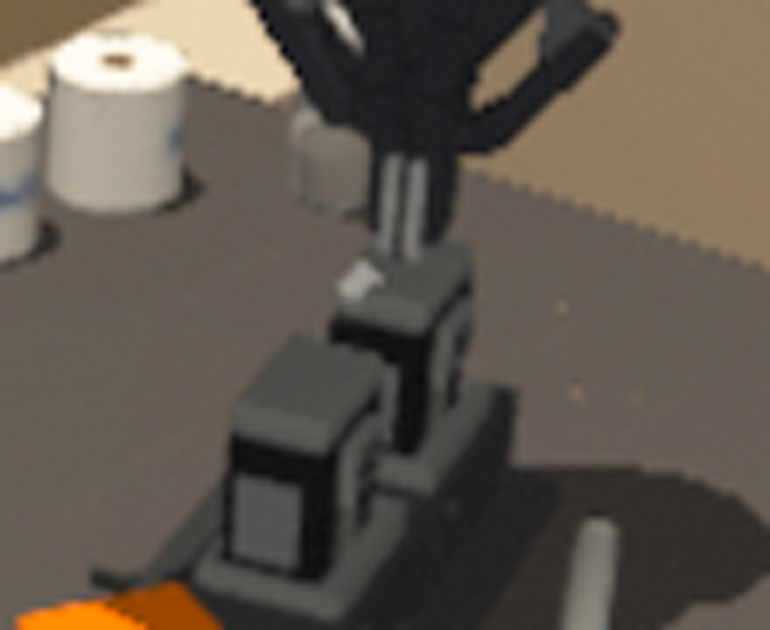

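View pics/wb9.png

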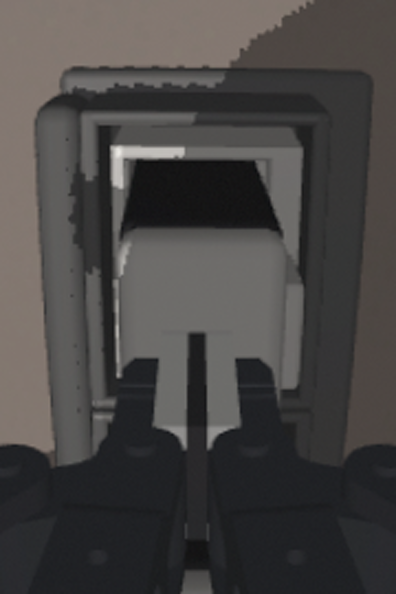

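```bash
python3 - <<'E'
from m import *
c=CUP+.0004*xh-.0008*yh; d=L("sb9"); w=L("wb9")
for z in (.087,.1,.1075,.112,.12): print(z,((proj("scene",d,(*c,z))-[330,150])*7).round(0),((proj("wrist",w,(*c,z))-[230,150])*2.2).round(0))
arm.servo_line((*c,.115),OC,speed=.02);st()
E
```

```text
0.087 [397. 312.] [199. 325.]
0.1 [401. 278.] [199. 351.]
0.1075 [402. 259.] [200. 368.]
0.112 [404. 247.] [200. 379.]
0.12 [406. 226.] [200. 399.]
 rel [ 0.57 -0.87] z 0.1153 Fx,y,z [ 0.1 -0.7 -0.9] T [-0.01  0.01 -0.02] w 0.001 t 35.525
```

```bash
python3 - <<'E'
from m import *
d=L("sp3"); y=np.radians(-12.8); X=np.array([np.cos(y),np.sin(y)]); c=np.array([.545,.136])-.018*X
for z in (.066,.072,.08,.0866): print(z,((proj("scene",d,(*c,z))-[210,210])*6).round(0))
w=L("wb9"); c=CUP+.0004*xh-.0008*yh-.011*yh
for z in (.087,.1,.1075,.112): print(z,((proj("wrist",w,(*c,z))-[230,150])*2.2).round(0))
shot("scene","sb10",(330,150,440,240),7); shot("wrist","wb10",(230,150,410,420),2.2)
E
```

```text
0.066 [412. 333.]
0.072 [411. 319.]
0.08 [410. 299.]
0.0866 [409. 282.]
0.087 [199. 279.]
0.1 [200. 303.]
0.1075 [200. 318.]
0.112 [200. 328.]
```

View pics/wb10.png

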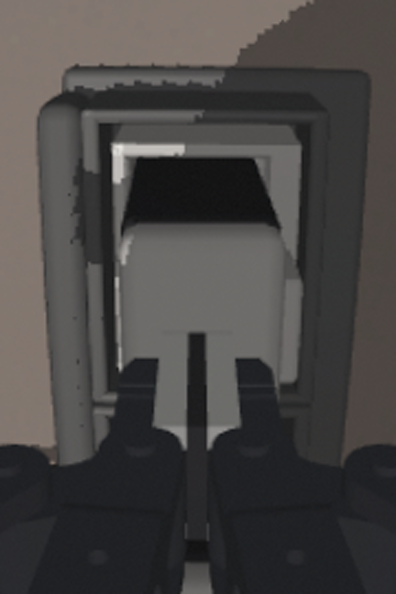

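View pics/sb10.png

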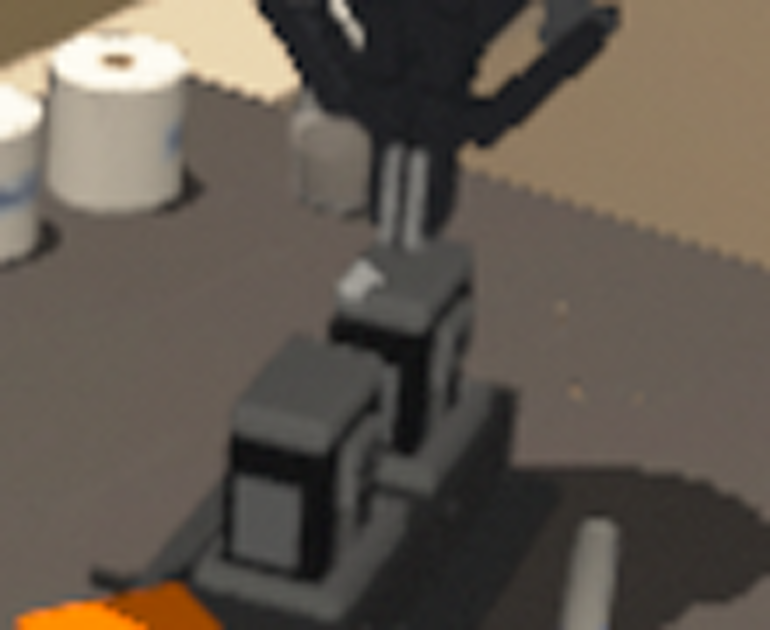

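The fingertip row (332) doesn't change with height, so the tips really are free, only a few mm below the TCP. Continuing the touch.

```bash
python3 - <<'E'
from m import *
c=CUP+.0004*xh-.0008*yh
arm.servo_line((*c,.1125),OC,speed=.03,f_stop=6); arm.sleep(.1); st("above")
for z in (.111,.110,.109,.108,.107,.106,.105,.104,.103,.102):
    arm.servo_line((*c,z),OC,speed=.015,f_stop=6); q=st(f"{z}")
    if q["wrist_force"][2]>9: break
E
```

```text
above rel [ 0.34 -0.78] z 0.1124 Fx,y,z [-0.  -0.5  0.7] T [0.02 0.02 0.04] w -0.001 t 35.975
0.111 rel [ 0.32 -0.78] z 0.1109 Fx,y,z [-0.2 -0.8  0.7] T [ 0.03 -0.03 -0.  ] w 0.002 t 36.225
0.11 rel [ 0.37 -0.76] z 0.1099 Fx,y,z [-0.1 -0.  -0.1] T [ 0.04 -0.04  0.01] w 0.002 t 36.475
0.109 rel [ 0.38 -0.77] z 0.1089 Fx,y,z [ 0.3  0.9 -0.2] T [-0.01 -0.02 -0.05] w 0.0 t 36.725
0.108 rel [ 0.85 -0.99] z 0.1083 Fx,y,z [-1.1  0.1  2.7] T [ 0.13 -0.21 -0.01] w 0.0 t 36.975
0.107 rel [ 0.62 -0.9 ] z 0.1072 Fx,y,z [ 0.1 -0.4  2.7] T [ 0.09 -0.23  0.06] w 0.001 t 37.225
0.106 rel [ 1.23 -1.07] z 0.1067 Fx,y,z [1.8 0.4 6. ] T [ 0.43 -0.36  0.01] w -0.003 t 37.475
0.105 rel [ 2.03 -1.2 ] z 0.1065 Fx,y,z [ 1.8  2.7 10.9] T [ 1.04 -0.29 -0.02] w -0.002 t 37.725
```

Touch at 0.1086, then a soft 2.7 N, then a hard stop at about 0.1067. That is 1.5-1.9 mm of play, the latched state (unlatched would give about 5 mm). I'll withdraw, take a final look and hand in.

```bash
python3 - <<'E'
from m import *
c=CUP+.0004*xh-.0008*yh
arm.servo_line((*c,.113),OC,speed=.03); arm.sleep(.3); st("up")
r=arm.servo_line((*c,.1075),OC,speed=.01,f_stop=2.0); st(f"retouch {r}")
arm.servo_line((*c,.20),OC,speed=.12); 
arm.goto((.40,-.40,.30),OC); arm.sleep(.3); st("away")
shot("top","tb11"); save("tb11",(180,170,490,320),2.5,"tb11z"); shot("scene","sb11",(330,170,440,260),7)
E
```

```text
up rel [ 0.23 -0.78] z 0.1128 Fx,y,z [0.8 0.6 0.2] T [ 0.01 -0.05  0.03] w -0.002 t 38.4417
retouch True rel [ 0.68 -0.89] z 0.1077 Fx,y,z [ 1.5 -0.3  2.4] T [ 0.09 -0.17 -0.03] w 0.0 t 38.9667
away rel [-153.26 -150.26] z 0.2995 Fx,y,z [0.4 0.1 0.9] T [-0.   -0.03 -0.01] w -0.002 t 41.1333
```

View pics/tb11z.png

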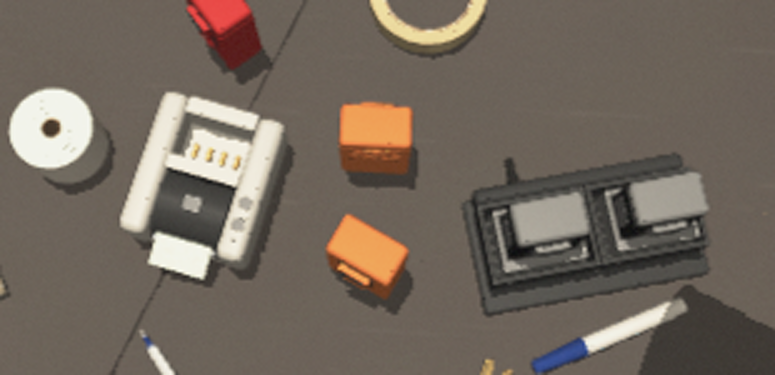

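View pics/sb11.png

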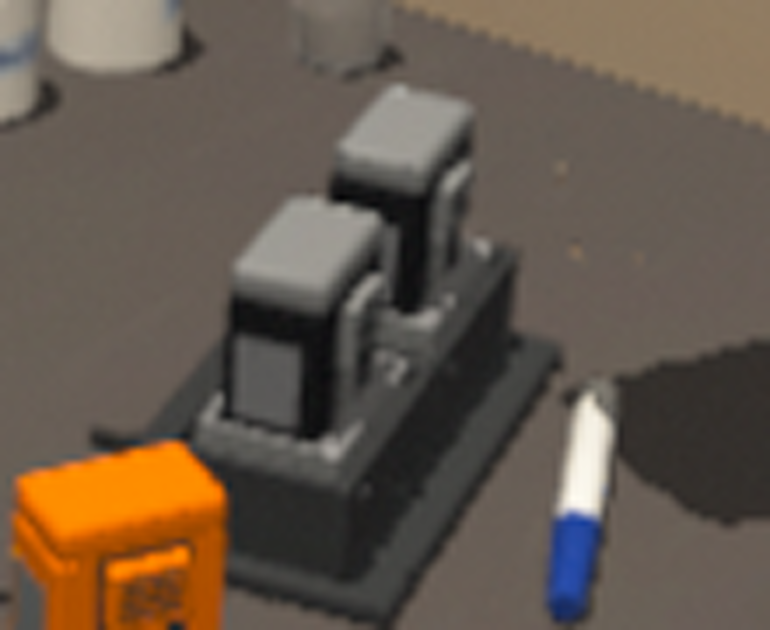

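The pack stands in the right-hand bay, button to the front like its neighbour. The printer's well is empty, and the roll, marker and look-alikes haven't moved.

```bash
python3 - <<'E'
from h import *
print(arm.finish_job())
E
```

```text
the job is handed in; nothing more can be done
None
```

The battery pack is on charge in the charger's empty cup, button to the front like its neighbour, and I handed the job in at about 41 s of the 61 s allowed. The system reports no verdict, so the result below rests on my own checks.

**Removal:** I squeezed the pack front to back at 23 N until the jaw width showed the button fully in, then lifted it straight out. The wrist force stayed under about 4 N.

**Insertion:** The first try touched the cup's rim with about 7 N. I backed off, moved 1.8 mm toward -y (and 0.3 mm toward +x), and the pack slid in with almost no force. It met the spring contacts and then a hard stop, at about 18 N of pressing. I eased off and let go.

**Last checks:**
- **Button:** the pictures show it sprung out again.
- **Catch:** pressing gently on the top gave 1.5–1.9 mm of soft play and then the stop. That is what a caught pack should show; an uncaught one would show about 5 mm.
- **Surroundings:** the printer's well is empty, and the label roll, marker, other pack and orange and red look-alikes show no visible movement.

**What disagreed:**
- **Height:** the scene picture read the pack about 2 mm above its neighbour, good only to about 1.5 mm, so I relied on the touch test.
- **Repeat touch:** it met the top about 1 mm lower than the first, at 0.1077 m against 0.1086 m. I took that as detection scatter and did not check further.
- **Fingertips:** shut, they reach only about 1 mm past the TCP rather than the stated 25 mm, judging by where they met the pack's top.

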